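Clear the lever's way and swing the speed lever to its second stop

ROBOT

A 6-joint arm with a two-finger parallel gripper is mounted at the origin on a cart in front of the work surface, level with it; the furniture and walls round the work are solid. World frame = base frame: x ahead of the robot, y to its left, z up, the work surface at z = 0. Lengths are in mm, angles in degrees, forces in N, time in s.
With the tool pointing down it reaches from about 150 to 775 mm from the base axis. Payload 6.1 kg.
Tool frame: the origin (TCP) lies between the finger pads; the fingertips stand 17 mm ahead of it and the grasp point (between the pads) lies 2 mm behind it; z points along the fingers, y is the direction in which the jaws open and shut (so a half turn about z gives the same grasp; the last joint's range is limited). The gripper opens to 85 mm and grips with 20 to 120 N. Pads are 22 mm wide; open, the fingers measure 114 mm over their backs; the gripper's body (76 mm by 85 mm) begins 54 mm behind the grasp point. The pads swing forward as they close: fully open they stand 13 mm farther back than shut.
Start: joints at [0, 7.208, -2.269, 80.523, 0, 90], TCP at [524.984, -0, 248.295] pointing down, gripper open.
Joint ranges: [-155.77, 155.77], [-54.66, 111.73], [-72.52, 77.12], [-102.08, 115.82], [-83.92, 84.16], [-180, 180]. Speed limits (degrees/s): [136.94, 136.94, 172.46, 180, 180, 180].

INTERFACE

Orientations are given as a 3x3 rotation matrix whose columns are the frame's x, y, z axes.
In Python, from station import ctrl, imaging gives the robot as it stands. The module is installed in compiled form; this text tells all that it offers.
- The arm moves only by the tool drive_tool, never from a script. Its argument "rows" is a list of rows, each a list of 3 entries, a list of its own where there are three numbers: the opening, from -1 (shut) to 1 (fully open), so that 0 is half open, then the shift along the tool's x, y, z in m, then the turn about the tool's z in rad. In form: [[fingers, [tx, ty, tz], spin], ...]. A call has 1 to 20 rows; each row shifts and turns the commanded pose from where the row before left it, along the tool's axes as they then stand; what a row does not reach is not made up. A row lasts 1/8 s, in which the tool goes at most 62.5 mm and 10.7 degrees, less where a joint would pass 70% of its speed; a pose out of reach is approached as far as the arm can. A call is refused whole if a number of a shift passes 0.0625 or a number of a turn 0.188, either way. A call with a gripper value outside its range is refused whole. The fingers move at their own pace and stop on an object; the grip force is fixed at half the most. Time passes only in rows, so rows that do not move let the fingers close. It gives the time, the measured TCP pose, the force and the opening at its end, in the units of the state.
- ctrl.observe(): the state, without advancing time (a new reading comes with each control period).
- imaging.camera(name): name is "scene" or "side" or "wrist"; returns (picture, depth): 400x640x3 uint8, red, green, blue; 400x640 float32, mm along the optical axis (not along the pixel's ray), 0 where there is no reading.
- imaging.calibration(name): a dict with "K" (3x3 intrinsics, pixels), "k1" (the pictures are not rectified: a ray, as slopes to the right and down, at radius r is drawn at 1 + k1 r^2 times it, then the intrinsics apply), "rvec" (rotation vector, rad) and "tvec" (3), from world to camera coordinates, as OpenCV has them. Camera axes: x right, y down, z forward; pixel columns grow to the right and rows downward; lengths in mm; the calibration is good to about 2 mm. A picture is of the moment at which its call begins: read the wrist's pose just before it. calibration takes no time and is no camera call; for the wrist camera it gives the pose at the moment of the call.
- ctrl.hand_in(): hands the job in, once; it reports no verdict.
The state is a dict: "clock": time; "joint_positions": joint angles; "qd": joint speeds; "tau": joint torques, N m; "position": TCP position; "ee_rot": TCP orientation; "wrist_force": force on the tool from outside, world axes, zero at the start; "moment": the same for the moment, N m; "gripper_width": finger opening in mm.
Only numpy, scipy, OpenCV 4.12 (cv2) and the standard library are available. Lean on these libraries where they do the work, as an engineer would, in place of code of your own. Each camera call takes 0.05 s, during which the arm holds its last target.

TASK

The speed lever of the disc sharpener is at off, and a block of soap stands in its way. Without picking anything up, first push the soap block along the bench with the fingertips until all of it is outside the circle that the lever's handle can sweep, never letting the lever touch it. Then push the lever handle with the fingertips past its first notch (slow) to the second stop (fast), let go and leave the other things on the bench where they are.

Things in the scene. Friction and masses are not known exactly. Their poses are not given: they have to be found in the camera images.
- speed_lever (a joint): swing of the lever about its vertical pivot, rad: 0 = off (start), 0.58 = first notch (slow), 1.16 = second stop (fast, hard end). Grows clockwise seen from above: from the unit's -y side over -x to +y. A detent holds each place; pushing out of one takes 6 to 12 N at the handle; past about 0.3 it springs on into the notch, past about 0.9 on to the stop, by itself.
- handle (a point): on the axis of the lever's black upright round handle, 70 mm above the bench; moves with the lever, 140 mm from the pivot. The handle is 20 to 23 mm thick, from 40 to 100 mm above the bench; under it a steel foot 26 mm in diameter reaches down to 26 mm, on a flat steel arm 18 mm wide, 28 to 38 mm above the bench.
- pivot (a point): on the lever's vertical pivot axis, 30 mm above the bench; fixed to the unit
- notch_place (a point): fixed point of the unit where the point handle stands with the lever in the first notch (slow), 140 mm from the pivot along the unit's -x axis
- stop_place (a point): fixed point of the unit where the point handle stands with the lever at the second stop (fast)
- speed_unit: grey control unit bolted to the bench, turned up to 0.45 rad. Origin at bench level on the pivot axis; -x: to the open front where the lever swings; +y: to the side of fast. Round foot 150 mm in diameter, 10 mm high, about the pivot, with two steel stop pins 42 mm high; housing 110 mm wide, 70 mm high, from 35 to 90 mm behind the pivot. The handle swings over bare bench.
- soap_block: loose green block of soap, 51 x 106 mm (along its x and y axes) and 45 mm high, lying flat, 0.25 to 0.5 kg; origin at the centre of its underside. It stands in the lever's sweep, between the first notch and the second stop, long side roughly pointing from the robot towards the unit. (A similar block far back by the bottles is not meant.)
- felt_cup_2: loose small white cup with a black felt top, 39 mm in diameter, 66 mm high, beside the off side of the lever; origin at the centre of its underside; leave it
- compound_bar: loose green and white bar standing upright, 35 x 50 mm, 73 mm high, beside the unit on its fast side; origin at the centre of its underside; leave it
- shears_mid: loose scissors with black handles, 191 x 80 x 8 mm, lying on the bench at the far right; leave them
Mind the look-alikes: they are no part of the job. What is shaped like the soap_block but blue or orange is not meant.

How it is judged (in metres and radians):
On the way, in this order (a step that is already met when the one before it is completed fails the run):
1. the soap block is pushed out of the lever's sweep while the lever is still at off (horizontal distance between soap_block and pivot above 0.172 m and value of joint speed_lever below 0.25 rad), for 0.2 s.
2. the lever is past the first notch and at the second stop (value of joint speed_lever above 1.08 rad), for 0.2 s.
At the end, for the whole second after the job is handed in: The lever rests at the second stop (joint above 1.08 rad), and the soap block lies flat and still on the bench with its centre more than 172 mm from the pivot, outside the circle the handle can sweep (value of joint speed_lever above 1.08 rad and velocity of joint speed_lever between -0.05 and 0.05 rad/s and horizontal distance between soap_block and pivot above 0.172 m and height (world z) of soap_block between -0.006 and 0.006 m and angle between soap_block's own z axis and vertical below 0.1 rad and linear speed of soap_block below 0.02 m/s); the robot touches nothing.
It fails at once if the soap block is lifted or tipped (height (world z) of soap_block above 0.015 m or angle between soap_block's own z axis and vertical above 0.35 rad).
It fails at once if the lever touches the soap block (contact force between speed_lever and soap_block above 0.5 N).
It fails at once if the lever leaves off before the soap block is clear (value of joint speed_lever above 0.3 rad and horizontal distance between soap_block and pivot below 0.166 m).
It fails at once if a bystander is disturbed (distance of any of felt_cup_2, compound_bar, shears_mid from where it was at the start of the episode above 0.02 m).
It also fails if it takes over 51 s, if anything falls off the work surface, if the arm or the gripper's body presses on something with over 40 N, if the wrist force passes 120 N, or if a joint passes its speed limit or range.

## Working session

There is one attempt and no reset: what is moved stays moved. The work goes in short steps, Python scripts to look and compute and a tool call to move; the robot and the scene stay as the last step left them, time stands still between calls to the robot, and variables do not carry over. Pictures are saved under pics/ and viewed, and the job is handed in when it is done.

Besides the shell and the picture viewer there is one more tool, called after "Request:" by a JSON object that holds its "name" and its "arguments", one argument or row to a line. drive_tool: Moves the arm, as the interface text tells. Its arguments: {"type":"object","properties":{"rows":{"type":"array"}},"required":["rows"]}

```bash
mkdir -p pics
python3 - <<'E'
from station import ctrl, imaging
import cv2,numpy as np
s=ctrl.observe();print(s['clock'],s['position'],s['ee_rot'],s['gripper_width'])
for n in ['scene','side','wrist']:
    p,d=imaging.camera(n);cv2.imwrite(f'pics/{n}0.png',p[:,:,::-1]);np.save(f'{n}0.npy',d)
    c=imaging.calibration(n);print(n,c);np.save(f'{n}0_cal.npy',c,allow_pickle=True)
E
```

```text
0.0 [5.24611232e+02 2.45309961e-02 2.47525263e+02] [[-1.95486648e-05  9.99998721e-01 -1.59921142e-03]
 [ 9.99999998e-01  1.96336008e-05  5.30954987e-05]
 [ 5.31268291e-05 -1.59921038e-03 -9.99998720e-01]] 85.44219844767866
scene {'K': array([[473.83939264,   0.        , 323.29782448],
       [  0.        , 473.83939264, 206.45849366],
       [  0.        ,   0.        ,   1.        ]]), 'k1': -0.14136063859237566, 'rvec': array([ 0.81972391, -2.42006633,  1.29617966]), 'tvec': array([ 419.00120725,  323.49437988, 1374.59259987])}
side {'K': array([[487.62656136,   0.        , 321.75133803],
       [  0.        , 487.62656136, 194.59697785],
       [  0.        ,   0.        ,   1.        ]]), 'k1': -0.04012318895129032, 'rvec': array([ 2.17931686, -0.69383954,  0.32868056]), 'tvec': array([-556.65543024,  227.82665776, 1250.08794721])}
wrist {'K': array([[335.14193463,   0.        , 317.79529783],
       [  0.        , 335.14193463, 202.60852412],
       [  0.        ,   0.        ,   1.        ]]), 'k1': 0.022238450288284976, 'rvec': array([-2.83004018e+00,  2.37724276e-04,  1.41089771e-03]), 'tvec': array([-525.0590001 ,  -38.83993176,  378.47503201])}
```

View pics/scene0.png

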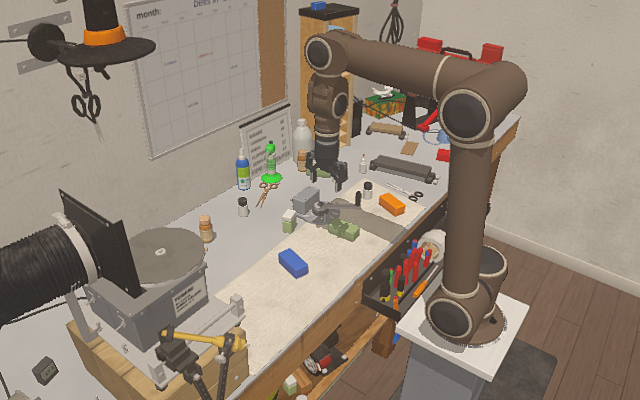

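View pics/side0.png

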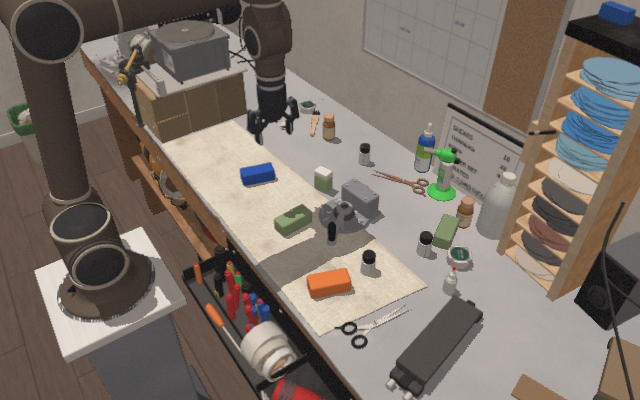

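View pics/wrist0.png

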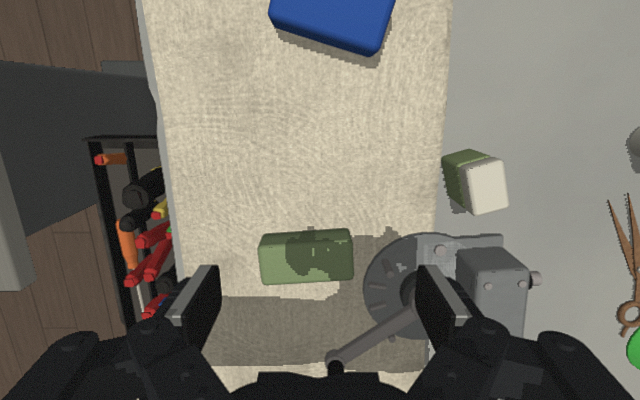

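Candidates: the green block by the unit (side 293,220; wrist 306,256), the green one by the bottles (side 447,231, the one the task rules out), blue (side 257,173) and orange (side 328,283). I choose the one by the unit, and will measure it and check it in a crop.

```bash
cat > h.py <<'E'
import cv2,numpy as np
def cal(n): return np.load(n,allow_pickle=True).item()
def world(c,d):
    h,w=d.shape
    v,u=np.mgrid[:h,:w].astype(float)
    uv=np.stack([u,v],-1).reshape(-1,1,2)
    n=cv2.undistortPoints(uv,c['K'],np.array([c['k1'],0,0,0,0.])).reshape(h,w,2)
    P=np.dstack([n[...,0]*d,n[...,1]*d,d])
    R=cv2.Rodrigues(c['rvec'])[0]
    W=(P-c['tvec'].reshape(3))@R
    W[d<=0]=np.nan
    return W
def proj(c,p):
    return cv2.projectPoints(np.array(p,float).reshape(-1,1,3),c['rvec'],c['tvec'],c['K'],np.array([c['k1'],0,0,0,0.]))[0].reshape(-1,2)
E
python3 - <<'E'
from h import *
for n in ['wrist','side','scene']:
    c=cal(n+'0_cal.npy');W=world(c,np.load(n+'0.npy'));p=cv2.imread(f'pics/{n}0.png')
    hsv=cv2.cvtColor(p,cv2.COLOR_BGR2HSV)
    z=W[...,2]
    inb=(W[...,0]>300)&(W[...,0]<620)&(W[...,1]>-150)&(W[...,1]<200)
    g=inb&(z>38)&(z<52)&(hsv[...,0]>30)&(hsv[...,0]<60)&(hsv[...,1]>50)
    k,l,st,ce=cv2.connectedComponentsWithStats(g.astype(np.uint8))
    for i in range(1,k):
        if st[i,4]>60:
            q=W[l==i]; r=cv2.minAreaRect(q[:,:2].astype(np.float32))
            print(n,'green',ce[i],st[i,4],np.median(q[:,2]),r)
    dk=inb&(z>85)&(z<108)&(hsv[...,2]<70)
    k,l,st,ce=cv2.connectedComponentsWithStats(dk.astype(np.uint8))
    for i in range(1,k):
        if st[i,4]>5: print(n,'dark',ce[i],st[i,4],np.median(W[l==i],0))
c=cal('wrist0_cal.npy');W=world(c,np.load('wrist0.npy'))
for u,v in [(336,354),(413,290),(400,260),(487,198),(455,175),(495,280),(470,255)]: print(u,v,W[v,u].round(1))
p=cv2.imread('pics/wrist0.png');cv2.imwrite('pics/cw.png',cv2.resize(p[140:400,230:560],None,fx=2.4,fy=2.3))
p=cv2.imread('pics/side0.png');cv2.imwrite('pics/cs.png',cv2.resize(p[140:320,250:450],None,fx=4,fy=3.3))
E
```

```text
wrist green [305.94350282 261.94215765] 3717 42.36667863660575 ((511.81103515625, -97.25642395019531), (103.48828125, 49.3092041015625), 3.990967035293579)
side green [292.08196721 216.21311475] 427 44.116696567340036 ((509.2573547363281, -101.65900421142578), (103.95805358886719, 51.371437072753906), 2.2888646125793457)
scene green [343.99632353 225.93014706] 272 45.20201351912717 ((506.39349365234375, -96.46118927001953), (103.74837493896484, 57.228458404541016), 4.155694007873535)
336 354 [ 547.4 -224.7   35.2]
413 290 [ 636.1 -138.5   29.3]
400 260 [ 623.9 -110.7    8.2]
487 198 [684.3 -14.2  68.5]
455 175 [6.65e+02 5.00e-01 3.63e+01]
495 280 [ 705.5 -101.5   68.6]
470 255 [nan nan nan]
```

View pics/cw.png

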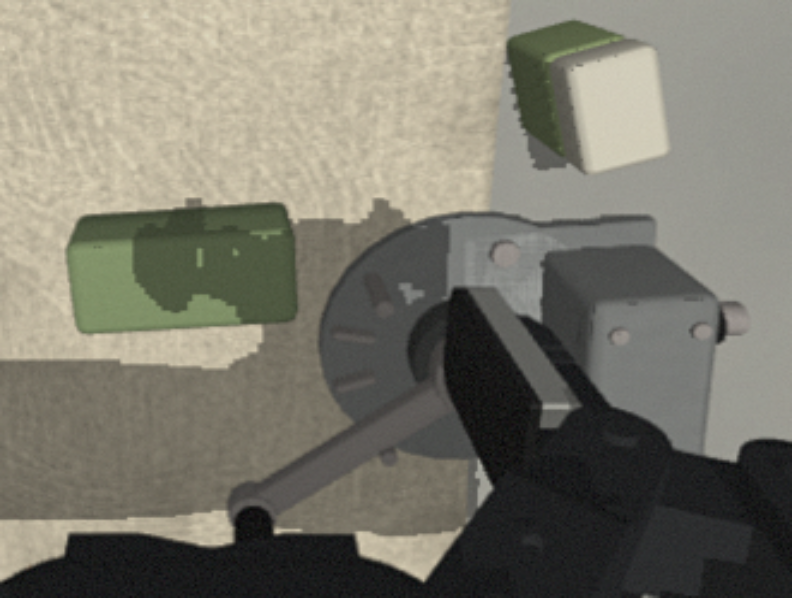

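View pics/cs.png

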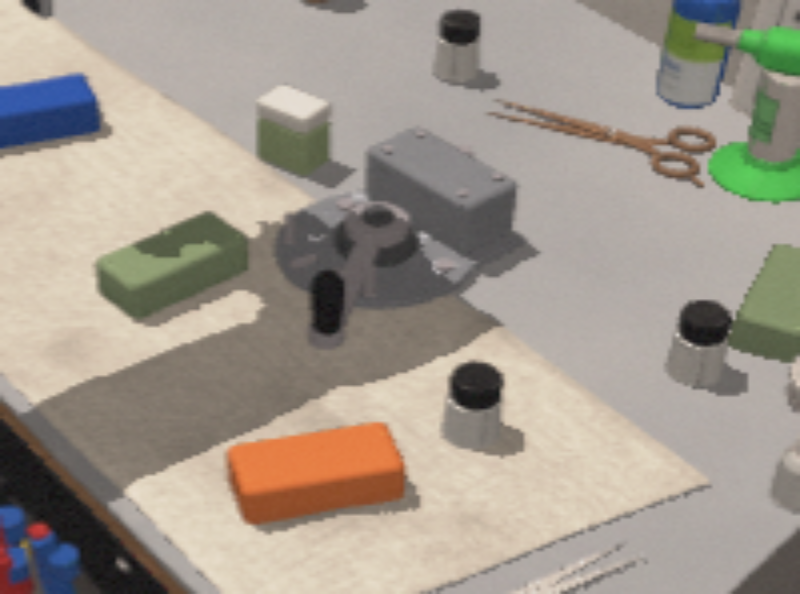

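Run:
```python
from h import *
for n in ['wrist','side','scene']:
    c=cal(n+'0_cal.npy');W=world(c,np.load(n+'0.npy'));p=cv2.imread(f'pics/{n}0.png')
    z=W[...,2];hsv=cv2.cvtColor(p,cv2.COLOR_BGR2HSV)
    inb=(W[...,0]>400)&(W[...,0]<850)&(W[...,1]>-420)&(W[...,1]<50)
    dk=inb&(z>50)&(z<108)&(hsv[...,2]<70)
    k,l,st,ce=cv2.connectedComponentsWithStats(dk.astype(np.uint8))
    for i in range(1,k):
        if st[i,4]>8: print(n,'dark',ce[i],st[i,4],np.median(W[l==i],0).round(1),np.nanmax(W[l==i][:,2]))
    # unit housing top and foot
    q=(z>60)&(z<75)&(W[...,0]>600)&(W[...,0]<780)&(W[...,1]>-230)&(W[...,1]<-40)
    k,l,st,ce=cv2.connectedComponentsWithStats(q.astype(np.uint8))
    for i in range(1,k):
        if st[i,4]>30: print(n,'housing',st[i,4],cv2.minAreaRect(W[l==i][:,:2].astype(np.float32)))
    q=(z>60)&(z<78)&(W[...,0]>600)&(W[...,0]<780)&(W[...,1]>-50)&(W[...,1]<60)
    if q.sum(): print(n,'comp',q.sum(),cv2.minAreaRect(W[q][:,:2].astype(np.float32)))
```

```text
wrist dark [471.17679558 284.17127072] 181 [ 688.  -113.3   57.5] 65.66990479123172
wrist dark [530.25       283.83333333] 12 [ 754.6 -117.    50.3] 50.929523552456
wrist dark [334.51886792 370.11320755] 106 [ 544.1 -228.4   55.7] 63.2543114787978
wrist housing 3014 ((716.2007446289062, -131.96653747558594), (54.445274353027344, 84.19944763183594), 5.409214019775391)
wrist comp 2054 ((684.0335083007812, -5.054487228393555), (35.452789306640625, 49.34270477294922), 16.965595245361328)
side dark [331.4015748  230.35433071] 127 [ 540.3 -244.5   80.9] 102.20050886859386
side dark [425.76859504 236.71900826] 121 [ 742.7 -393.6   63. ] 67.80032088325328
side dark [368.59701493 256.3358209 ] 134 [ 571.5 -361.9   65.7] 70.57155701419751
side housing 502 ((714.5072021484375, -146.0028533935547), (57.912776947021484, 114.88115692138672), 4.864064693450928)
side comp 144 ((681.9443359375, -7.044412612915039), (39.85216522216797, 51.02710723876953), 13.824920654296875)
scene dark [356.9047619  195.71428571] 21 [ 543.6 -231.4   91.8] 103.68483590278643
scene housing 255 ((713.0067749023438, -145.66604614257812), (59.61539840698242, 116.43486022949219), 6.468420028686523)
scene comp 110 ((680.1962280273438, -3.9834957122802734), (40.24362564086914, 53.7596435546875), 15.089451789855957)
```

Request:
{"name": "drive_tool", "arguments": {
  "rows": [
    [0, [-0.031, -0.0032, 0.01], 0],
    [0, [-0.031, -0.0032, 0.01], 0],
    [0, [-0.031, -0.0032, 0.01], 0],
    [0, [-0.031, -0.0032, 0.01], 0],
    [0, [-0.031, -0.0032, 0.01], 0],
    [0, [0, 0, 0.02], 0],
    [0, [0, 0, 0.02], 0],
    [0, [0, 0, 0], 0],
    [0, [0, 0, 0], 0]
  ]
}}

```text
clock: 1.27
position: [509.2, -155.0, 158.9]
ee_rot: [[-0.0, 1.0, 0.0], [1.0, 0.0, -0.0], [-0.0, 0.0, -1.0]]
wrist_force: [0.5, 0.6, 1.2]
gripper_width: 42.8
```

Run:
```python
from station import ctrl, imaging
from h import *
s=ctrl.observe();print(s['clock'],s['position'],s['gripper_width'],s['wrist_force'])
for n in ['wrist','side','scene']:
    p,d=imaging.camera(n);c=imaging.calibration(n)
    cv2.imwrite(f'pics/{n}1.png',p[:,:,::-1]);np.save(f'{n}1.npy',d);np.save(f'{n}1_cal.npy',c,allow_pickle=True)
    W=world(c,d);hsv=cv2.cvtColor(p,cv2.COLOR_RGB2HSV);z=W[...,2]
    def rep(m,t,mn=60):
        k,l,st,ce=cv2.connectedComponentsWithStats(m.astype(np.uint8))
        for i in range(1,k):
            if st[i,4]>mn: print(n,t,ce[i].round(),st[i,4],W[l==i][:,2].mean().round(1),cv2.minAreaRect(W[l==i][:,:2].astype(np.float32)))
    inb=(W[...,0]>300)&(W[...,0]<620)&(W[...,1]>-180)&(W[...,1]<300)&(z>36)&(z<54)
    rep(inb&(hsv[...,0]>30)&(hsv[...,0]<60)&(hsv[...,1]>50),'soap')
    rep(inb&(hsv[...,0]>100)&(hsv[...,0]<130)&(hsv[...,1]>100),'blue')
```

```text
1.275 [ 509.18857054 -154.95611752  158.87741145] 42.81861693811509 [0.4901923  0.55093486 1.1827294 ]
wrist soap [321. 125.] 10178 42.5 ((511.93609619140625, -98.33123779296875), (103.53365325927734, 49.66320037841797), 4.225842475891113)
side soap [292. 216.] 458 43.7 ((508.04534912109375, -101.63815307617188), (104.03365325927734, 51.65861129760742), 4.2712554931640625)
side blue [256. 170.] 332 43.6 ((531.8297119140625, 146.92913818359375), (55.4410514831543, 101.88834381103516), 72.60182189941406)
scene soap [344. 226.] 282 44.6 ((505.1922607421875, -95.33602905273438), (106.32655334472656, 52.71053695678711), 4.611602783203125)
scene blue [292. 260.] 334 44.8 ((531.2278442382812, 153.92776489257812), (50.424861907958984, 104.98051452636719), 73.61093139648438)
```

View pics/wrist1.png

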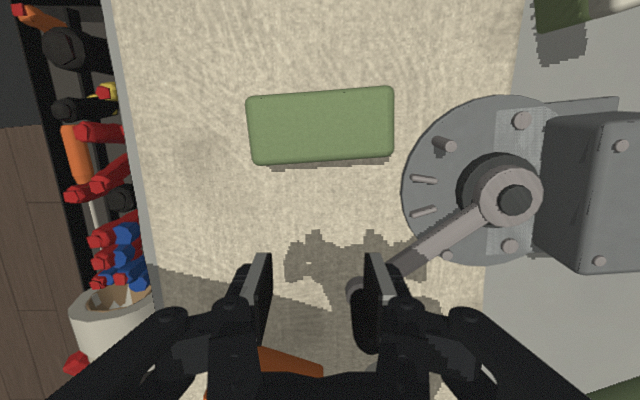

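View pics/side1.png

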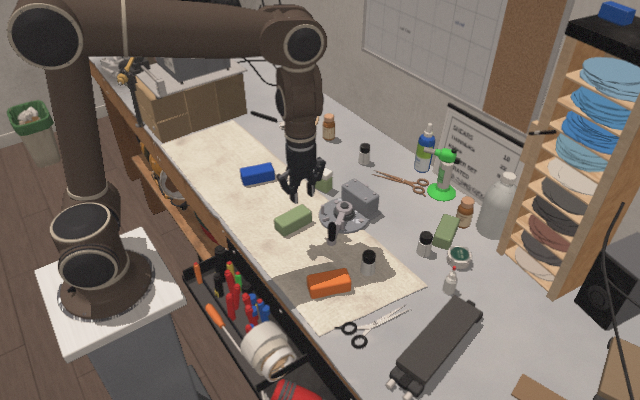

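The wrist picture shows the soap at (321,125) and the hub at (515,200), with the lever arm running down to about (355,290). The side view confirms the layout. Next I refine the pivot.

Run:
```python
from h import *
c=cal('wrist1_cal.npy');W=world(c,np.load('wrist1.npy'))
for u,v in [(515,200),(500,190),(525,180),(443,145),(447,256),(400,278)]: print(u,v,W[v,u].round(1))
# foot plane circle
z=W[...,2];m=(z>7)&(z<13)&(W[...,0]>560)&(W[...,0]<720)&(W[...,1]>-240)&(W[...,1]<-70)
q=W[m][:,:2].astype(np.float32);print(m.sum(),q.min(0),q.max(0))
h=cv2.convexHull(q)[:,0];h=h[h[:,0]<645]
A=np.c_[2*h,np.ones(len(h))];s=np.linalg.lstsq(A,(h**2).sum(1),rcond=None)[0];print('circ',s[:2],np.sqrt(s[2]+s[0]**2+s[1]**2))
m=(z>64)&(z<75)&(W[...,0]>660)&(W[...,0]<780)&(W[...,1]>-230)&(W[...,1]<-60)
print(cv2.minAreaRect(W[m][:,:2].astype(np.float32)))
```

```text
515 200 [ 654.4 -150.1   47.6]
500 190 [ 646.8 -144.7   39.7]
525 180 [ 663.7 -137.    39.9]
443 145 [ 601.8 -111.5   36. ]
447 256 [ 613.3 -199.1   40.7]
400 278 [ 543.4 -147.1  162.8]
12889 [ 580.7811  -225.15808] [719.97266 -77.0827 ]
circ [ 654.99301769 -150.6458853 ] 73.9833537039585
((703.4157104492188, -148.53573608398438), (41.84883117675781, 112.83438110351562), 15.692340850830078)
```

Request:
{"name": "drive_tool", "arguments": {
  "rows": [
    [0, [0, 0, 0.025], 0],
    [0, [0, 0, 0.025], 0],
    [0, [0, 0, 0.025], 0],
    [0, [0, 0, 0.025], 0],
    [0, [0, 0, 0.018], 0],
    [0, [0, 0, 0.01], 0],
    [0, [0, 0, 0], 0],
    [0, [0, 0, 0], 0]
  ]
}}

```text
clock: 2.42
position: [509.6, -155.2, 31.2]
ee_rot: [[-0.0, 1.0, 0.001], [1.0, 0.0, -0.0], [-0.0, 0.001, -1.0]]
wrist_force: [1.2, 0.1, 0.5]
gripper_width: 42.6
```

Request:
{"name": "drive_tool", "arguments": {
  "rows": [
    [0, [0.008, 0, 0], 0],
    [0, [0.007, 0, 0], 0],
    [0, [0.007, 0, 0], 0],
    [0, [0.007, 0, 0], 0],
    [0, [0.007, 0, 0], 0],
    [0, [0.007, 0, 0], 0],
    [0, [0.007, 0, 0], 0],
    [0, [0.007, 0, 0], 0],
    [0, [0.007, 0, 0], 0],
    [0, [0.007, 0, 0], 0],
    [0, [0.007, 0, 0], 0],
    [0, [0.007, 0, 0], 0],
    [0, [0.004, 0, 0], 0],
    [0, [0, 0, 0], 0]
  ]
}}

```text
clock: 4.18
position: [508.9, -65.3, 30.1]
ee_rot: [[-0.001, 1.0, -0.0], [1.0, 0.001, 0.001], [0.001, -0.0, -1.0]]
wrist_force: [1.1, -2.1, 2.0]
gripper_width: 42.5
```

```bash
cat > look.py <<'E'
import sys
from station import ctrl, imaging
from h import *
t=sys.argv[1]
s=ctrl.observe();print(s['clock'],s['position'].round(1) if hasattr(s['position'],'round') else s['position'],s['gripper_width'],s['wrist_force'])
for n in sys.argv[2:]:
    p,d=imaging.camera(n);c=imaging.calibration(n)
    cv2.imwrite(f'pics/{n}{t}.png',p[:,:,::-1]);np.save(f'{n}{t}.npy',d);np.save(f'{n}{t}_cal.npy',c,allow_pickle=True)
    W=world(c,d);hsv=cv2.cvtColor(p,cv2.COLOR_RGB2HSV);z=W[...,2]
    def rep(m,tt,mn=60):
        k,l,st,ce=cv2.connectedComponentsWithStats(m.astype(np.uint8))
        for i in range(1,k):
            if st[i,4]>mn: print(n,tt,ce[i].round(),st[i,4],W[l==i].mean(0).round(1),cv2.minAreaRect(W[l==i][:,:2].astype(np.float32)))
    inb=(W[...,0]>300)&(W[...,0]<620)&(W[...,1]>-180)&(W[...,1]<300)&(z>36)&(z<54)
    rep(inb&(hsv[...,0]>30)&(hsv[...,0]<60)&(hsv[...,1]>50),'soap')
    inb=(W[...,0]>480)&(W[...,0]<610)&(W[...,1]>-300)&(W[...,1]<-40)&(z>45)&(z<104)
    rep(inb&(hsv[...,2]<70),'handle?',15)
    inb=(W[...,0]>640)&(W[...,0]<740)&(W[...,1]>-55)&(W[...,1]<60)&(z>60)&(z<78)
    rep(inb,'comp')
    inb=(W[...,0]>540)&(W[...,0]<610)&(W[...,1]>-400)&(W[...,1]<-320)&(z>55)&(z<75)
    rep(inb,'cup')
E
python3 look.py 2 side scene wrist
```

```text
4.175 [508.9 -65.3  30.1] 42.48577126704756 [ 1.05403798 -2.1489534   1.97338564]
side soap [286. 204.] 62 [521.5 -46.6  43.5] ((523.1094970703125, -47.56670379638672), (41.16856384277344, 21.988094329833984), 38.90519714355469)
side handle? [292. 198.] 246 [526.2 -72.8  81.9] ((524.2706909179688, -68.43028259277344), (88.49541473388672, 31.442827224731445), 0.9306724667549133)
side handle? [331. 231.] 134 [ 540.9 -243.3   77.5] ((542.8272094726562, -241.36492919921875), (20.333518981933594, 19.0192813873291), 53.87954330444336)
side comp [323. 172.] 148 [679.1  -9.5  68.6] ((679.762939453125, -6.995550155639648), (37.839683532714844, 52.23516082763672), 13.541659355163574)
side cup [369. 255.] 137 [ 573.2 -359.9   64.8] ((574.4895629882812, -358.11505126953125), (32.975608825683594, 33.173423767089844), 49.91706848144531)
scene soap [332. 235.] 317 [506.  -24.7  44.5] ((509.854736328125, -27.7049503326416), (54.00463104248047, 106.72603607177734), 88.45268249511719)
scene handle? [358. 198.] 50 [ 539.8 -232.3   75.9] ((539.4880981445312, -234.25759887695312), (18.721683502197266, 16.307437896728516), 89.45421600341797)
scene comp [289. 214.] 106 [677.7  -1.8  70. ] ((681.191650390625, -4.486640930175781), (38.754764556884766, 53.682289123535156), 13.84734058380127)
wrist soap [330. 210.] 36648 [513.2 -25.7  42. ] ((513.1590576171875, -29.206323623657227), (51.1114501953125, 104.26016235351562), 89.89986419677734)
wrist handle? [390. 359.] 22259 [529.2 -54.4  79.2] ((525.7955322265625, -61.66089630126953), (30.468303680419922, 91.98291015625), 88.58394622802734)
```

View pics/side2.png

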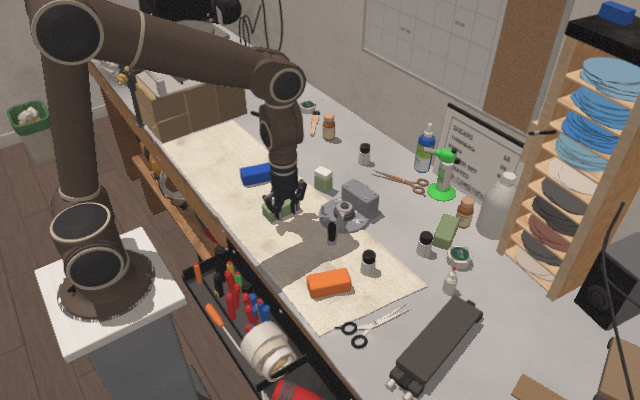

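View pics/wrist2.png

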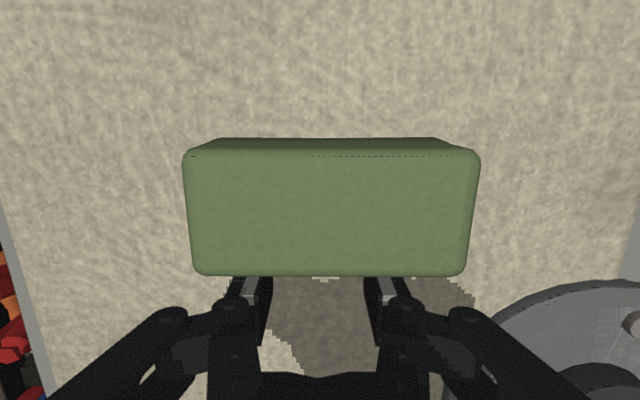

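The soap now sits square on both fingertips (wrist 330,210), and its centre is at about (511,-28). The lever hasn't moved (side 331,231). I'll push 54 mm further, then back off.

Request:
{"name": "drive_tool", "arguments": {
  "rows": [
    [0, [0.007, 0, 0], 0],
    [0, [0.007, 0, 0], 0],
    [0, [0.007, 0, 0], 0],
    [0, [0.007, 0, 0], 0],
    [0, [0.007, 0, 0], 0],
    [0, [0.007, 0, 0], 0],
    [0, [0.007, 0, 0], 0],
    [0, [0.005, 0, 0], 0],
    [0, [0, 0, 0], 0],
    [0, [-0.015, 0, 0], 0],
    [0, [-0.01, 0, 0], 0],
    [-1, [0, 0, -0.03], 0],
    [-1, [0, 0, -0.03], 0],
    [-1, [0, 0, -0.03], 0],
    [-1, [0, 0, -0.03], 0],
    [-1, [0, 0, 0], 0]
  ]
}}

```text
clock: 6.32
position: [510.4, -38.0, 152.7]
ee_rot: [[0.001, 1.0, 0.005], [1.0, -0.001, -0.0], [-0.0, 0.005, -1.0]]
wrist_force: [0.9, 0.1, -0.1]
gripper_width: 0.1
```

```bash
python3 look.py 3 side scene wrist
```

```text
6.325 [510.4 -38.  152.7] 0.07804185487979719 [ 0.85794205  0.10087852 -0.09946464]
side soap [271. 193.] 394 [509.   19.8  43.8] ((510.3213806152344, 22.60089874267578), (53.070865631103516, 102.38050079345703), 86.66280364990234)
side handle? [331. 231.] 133 [ 540.7 -243.4   77.8] ((542.4278564453125, -241.7760009765625), (16.5938663482666, 19.15426254272461), 51.07619094848633)
side comp [323. 172.] 145 [679.5  -9.4  68.7] ((681.4764404296875, -6.804897308349609), (36.83046340942383, 51.48451232910156), 13.213541030883789)
side cup [369. 255.] 136 [ 573.1 -360.    65.1] ((574.8446655273438, -358.3042297363281), (34.07245635986328, 33.38774108886719), 74.67999267578125)
scene soap [322. 243.] 329 [506.2  30.1  44.6] ((508.6401062011719, 26.50597381591797), (105.22450256347656, 51.29704666137695), 1.0305304527282715)
scene handle? [357. 198.] 34 [ 540.4 -231.1   77.4] ((538.5850219726562, -229.28488159179688), (15.636380195617676, 15.584244728088379), 33.485069274902344)
scene comp [289. 214.] 105 [677.9  -3.   69.7] ((680.0668334960938, -6.237771987915039), (34.64878845214844, 53.943687438964844), 16.206518173217773)
wrist soap [324. 118.] 11198 [513.3  26.3  41.6] ((513.12744140625, 25.32583999633789), (104.09397888183594, 49.19376754760742), 0.08975859731435776)
wrist comp [596. 169.] 4980 [680.5  -3.6  66.8] ((683.0404663085938, -5.025627136230469), (35.61582946777344, 50.20970916748047), 16.875202178955078)
```

View pics/wrist3.png

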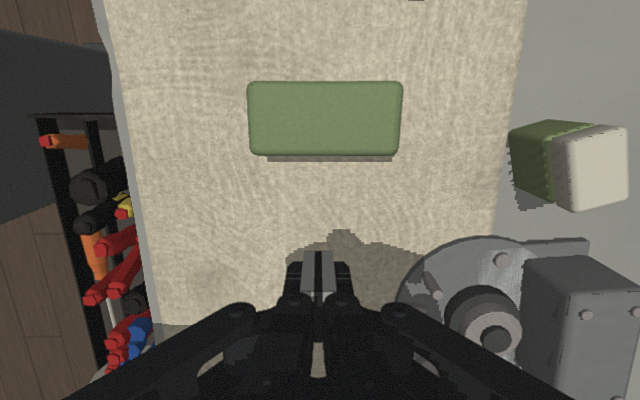

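The soap is clear: centre (511,25), and its nearest corner is about 175 mm from the pivot. The lever, bar and cup are unmoved. Now I go round behind the handle, at about (545,-238).

Request:
{"name": "drive_tool", "arguments": {
  "rows": [
    [-1, [-0.0328, 0.0084, -0.004], 0],
    [-1, [-0.0328, 0.0084, 0], 0],
    [-1, [-0.0328, 0.0084, 0], 0],
    [-1, [-0.0328, 0.0084, 0], 0],
    [-1, [-0.0328, 0.0084, 0], 0],
    [-1, [-0.0328, 0.0084, 0], 0],
    [-1, [-0.0328, 0.0084, 0], 0],
    [-1, [0, 0, 0], -0.17],
    [-1, [0, 0, 0], -0.17],
    [-1, [0, 0, 0], -0.17],
    [-1, [0, 0, 0], -0.17],
    [-1, [0, 0, 0], 0],
    [-1, [0, 0, 0], 0]
  ]
}}

```text
clock: 8.1
position: [567.4, -266.6, 153.4]
ee_rot: [[-0.627, 0.779, -0.001], [0.779, 0.627, 0.001], [0.001, -0.001, -1.0]]
wrist_force: [0.8, 0.5, -0.0]
gripper_width: -0.2
```

```bash
python3 look.py 4 side wrist
python3 - <<'E'
from h import *
c=cal('wrist4_cal.npy');W=world(c,np.load('wrist4.npy'));z=W[...,2]
for lo,hi in [(96,104),(60,96)]:
    m=(z>lo)&(z<hi)&(abs(W[...,0]-545)<35)&(abs(W[...,1]+238)<30)
    if m.any():
        v,u=np.nonzero(m);print(lo,m.sum(),u.mean(),v.mean(),W[m].mean(0).round(1),cv2.minAreaRect(W[m][:,:2].astype(np.float32)))
E
```

```text
8.1 [ 567.4 -266.6  153.4] -0.21366121240449726 [ 0.75069001  0.531498   -0.04554371]
side soap [271. 193.] 394 [508.8  19.8  43.5] ((511.8999938964844, 22.51097869873047), (53.11510467529297, 105.44419860839844), 89.40946960449219)
side handle? [332. 231.] 114 [ 541.2 -244.3   78.5] ((542.690185546875, -241.97486877441406), (16.586000442504883, 19.038532257080078), 41.41053009033203)
side comp [323. 172.] 144 [679.1  -9.   68.8] ((682.0908203125, -6.604728698730469), (38.92314147949219, 50.79066848754883), 15.125720024108887)
side cup [368. 256.] 139 [ 572.8 -359.8   64.6] ((574.7415771484375, -357.7785339355469), (33.04669952392578, 31.87154769897461), 79.64111328125)
wrist handle? [318. 168.] 1323 [ 544.  -235.5   91. ] ((545.53564453125, -237.28553771972656), (21.292415618896484, 20.9346923828125), 52.013916015625)
wrist cup [255. 297.] 656 [ 572.1 -345.7   62.4] ((572.1835327148438, -347.6357727050781), (31.878381729125977, 14.271821975708008), 25.00623893737793)
96 515 318.5145631067961 175.17281553398058 [ 545.7 -237.6   97.9] ((545.6632080078125, -238.06260681152344), (14.420172691345215, 14.195234298706055), 84.73593139648438)
60 802 318.214463840399 164.83167082294264 [ 543.1 -234.6   88.3] ((545.6481323242188, -237.67457580566406), (21.56084442138672, 21.78999137878418), 81.9515151977539)
```

View pics/wrist4.png

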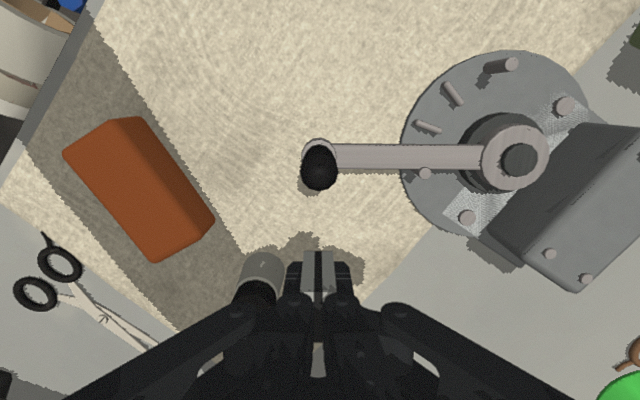

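View pics/side4.png

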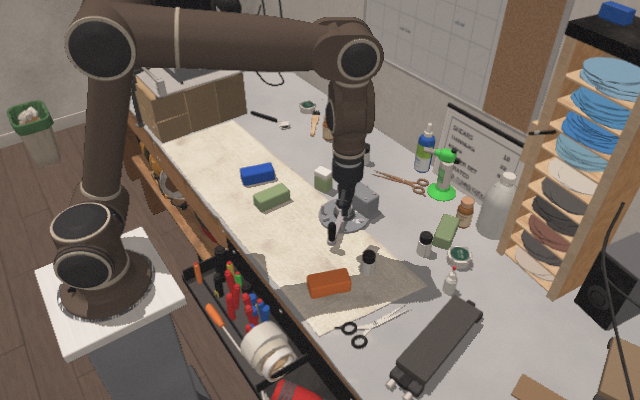

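The handle is at wrist (318,168), world (546,-238), with its arm exactly square to the push direction. Next: lower, advance 12 mm, then follow the arc.

Request:
{"name": "drive_tool", "arguments": {
  "rows": [
    [-1, [0, 0, 0.02], 0],
    [-1, [0, 0, 0.02], 0],
    [-1, [0, 0, 0.02], 0],
    [-1, [0, 0, 0.02], 0],
    [-1, [0, 0, 0], 0],
    [-1, [0.006, 0, 0], 0],
    [-1, [0.006, 0, 0], 0],
    [-1, [0, 0, 0], 0]
  ]
}}

```text
clock: 9.2
position: [560.3, -256.9, 75.2]
ee_rot: [[-0.629, 0.777, 0.001], [0.777, 0.629, -0.0], [-0.001, 0.001, -1.0]]
wrist_force: [0.8, 0.9, 0.3]
gripper_width: 0.3
```

Request:
{"name": "drive_tool", "arguments": {
  "rows": [
    [-1, [0.0082, -0.00106, 0], 0.058],
    [-1, [0.0082, -0.00106, 0], 0.058],
    [-1, [0.0082, -0.00106, 0], 0.058],
    [-1, [0.0082, -0.00106, 0], 0.058],
    [-1, [0.0082, -0.00106, 0], 0.058],
    [-1, [0.0082, -0.00106, 0], 0.058],
    [-1, [0.0082, -0.00106, 0], 0.058],
    [-1, [0.0082, -0.00106, 0], 0.058],
    [-1, [0, 0, 0], 0]
  ]
}}

```text
clock: 10.32
position: [523.0, -203.1, 74.8]
ee_rot: [[-0.215, 0.977, 0.001], [0.977, 0.215, -0.0], [-0.0, 0.001, -1.0]]
wrist_force: [-0.1, 0.6, 0.3]
gripper_width: 0.2
```

```bash
python3 look.py 5 side wrist
```

```text
10.325 [ 523.  -203.1   74.8] 0.24647257317811197 [-0.11668924  0.63642422  0.28897799]
side soap [271. 193.] 392 [509.2  19.4  43.7] ((511.0224914550781, 21.82514762878418), (104.71646118164062, 53.82460021972656), 1.4886245727539062)
side handle? [316. 225.] 50 [ 514.7 -210.    85.9] ((517.276123046875, -213.4747314453125), (22.03504753112793, 31.643470764160156), 72.23029327392578)
side handle? [306. 225.] 37 [ 509.6 -169.8   59. ] ((510.0981750488281, -171.38465881347656), (8.164568901062012, 15.814244270324707), 72.25667572021484)
side cup [368. 255.] 137 [ 572.8 -359.7   65.2] ((573.7322998046875, -358.5284729003906), (33.31561279296875, 33.112335205078125), 39.92974853515625)
wrist handle? [321. 199.] 3768 [ 515.3 -158.9   89.7] ((516.0948486328125, -161.75863647460938), (21.14961814880371, 20.47687530517578), 18.296091079711914)
wrist handle? [318. 297.] 3311 [ 522.1 -195.9   90.6] ((522.105224609375, -196.25296020507812), (32.07545852661133, 29.326889038085938), 55.12028121948242)
wrist handle? [243. 304.] 59 [ 496.9 -196.7  102.7] ((496.29449462890625, -196.7827606201172), (8.145752906799316, 1.432276964187622), 14.574214935302734)
wrist handle? [395. 304.] 76 [ 546.2 -185.9  102.6] ((546.905029296875, -185.72113037109375), (10.231733322143555, 1.63255774974823), 8.582588195800781)
```

View pics/wrist5.png

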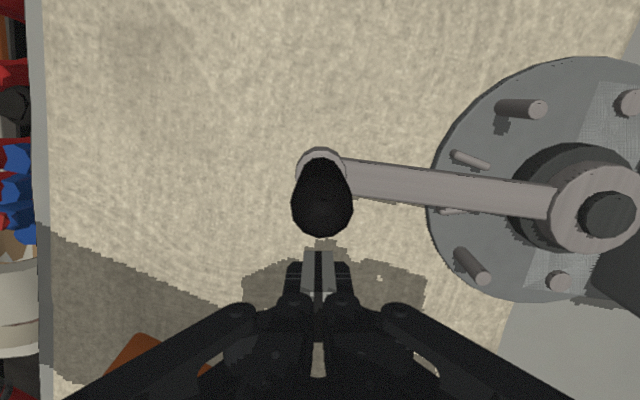

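The lever sprang on into the first notch: the handle is at wrist (321,199), world (516,-162). I continue along the arc.

Request:
{"name": "drive_tool", "arguments": {
  "rows": [
    [-1, [0.0082, -0.00106, 0], 0.058],
    [-1, [0.0082, -0.00106, 0], 0.058],
    [-1, [0.0082, -0.00106, 0], 0.058],
    [-1, [0.0082, -0.00106, 0], 0.058],
    [-1, [0.0082, -0.00106, 0], 0.058],
    [-1, [0.0082, -0.00106, 0], 0.058],
    [-1, [0.0082, -0.00106, 0], 0.058],
    [-1, [0.0082, -0.00106, 0], 0.058],
    [-1, [0.0082, -0.00106, 0], 0.058],
    [-1, [0.0082, -0.00106, 0], 0.058],
    [-1, [0.0082, -0.00106, 0], 0.058],
    [-1, [0, 0, 0], 0],
    [-1, [0, 0, 0], 0],
    [-1, [0, 0, 0], 0]
  ]
}}

```text
clock: 12.18
position: [518.0, -114.4, 74.3]
ee_rot: [[0.409, 0.912, -0.0], [0.912, -0.409, -0.0], [-0.0, 0.0, -1.0]]
wrist_force: [-0.0, -0.7, 0.2]
gripper_width: -0.3
```

```bash
python3 look.py 6 side wrist
```

```text
12.175 [ 518.  -114.4   74.3] -0.2655034299053286 [-0.04051459 -0.73312866  0.20718832]
side soap [266. 195.] 254 [492.6  22.2  43.5] ((507.26837158203125, 23.250761032104492), (97.10504150390625, 50.11063003540039), 0.1633075624704361)
side handle? [297. 206.] 59 [ 514.  -117.2   88.3] ((514.2635498046875, -109.7442626953125), (39.54764175415039, 27.193374633789062), 86.18535614013672)
side comp [323. 172.] 145 [679.3  -9.2  68.8] ((681.7305297851562, -6.9416656494140625), (37.3580436706543, 51.45378112792969), 16.67473602294922)
side cup [369. 256.] 137 [ 572.8 -360.1   64.9] ((574.9866943359375, -357.5792236328125), (33.39259719848633, 32.1697998046875), 10.378281593322754)
wrist soap [137.  29.] 10300 [492.7  11.5  41.8] ((499.55010986328125, 3.540637969970703), (31.52419090270996, 91.6426773071289), 67.10115814208984)
wrist handle? [319. 255.] 7267 [528.7 -92.4  89.4] ((524.8960571289062, -97.96261596679688), (44.40900421142578, 44.551544189453125), 15.718124389648438)
wrist handle? [240. 305.] 73 [500.  -92.5 102.6] ((499.6837158203125, -92.19513702392578), (1.995088815689087, 10.232948303222656), 66.9266357421875)
wrist handle? [395. 305.] 86 [ 546.9 -113.5  102.5] ((547.2247314453125, -113.59769439697266), (1.610920786857605, 9.72601318359375), 68.12633514404297)
```

View pics/wrist6.png

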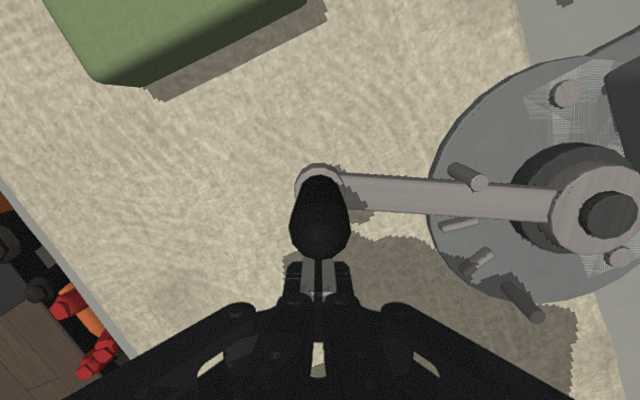

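The lever arm is against the fast-side pin (wrist 468,178), and the wrist force is near zero. I back off and raise the tool.

Request:
{"name": "drive_tool", "arguments": {
  "rows": [
    [-1, [-0.012, 0, 0], 0],
    [-1, [-0.02, 0, 0], 0],
    [-1, [-0.02, 0, 0], 0],
    [-1, [0, 0, -0.03], 0],
    [-1, [0, 0, -0.03], 0],
    [-1, [0, 0, -0.03], 0],
    [-1, [0, 0, -0.02], 0],
    [-1, [0, 0, 0], 0],
    [-1, [0, 0, 0], 0]
  ]
}}

```text
clock: 13.4
position: [496.1, -162.0, 183.3]
ee_rot: [[0.41, 0.912, -0.001], [0.912, -0.41, 0.0], [-0.0, -0.001, -1.0]]
wrist_force: [-0.4, -1.1, -0.1]
gripper_width: 0.0
```

```bash
python3 look.py 7 side wrist
python3 - <<'E'
from h import *
c=cal('wrist7_cal.npy');W=world(c,np.load('wrist7.npy'));z=W[...,2]
m=(z>50)&(z<103)&(abs(W[...,0]-530)<40)&(abs(W[...,1]+88)<35)
r=cv2.minAreaRect(W[m][:,:2].astype(np.float32));print(r)
h=np.array(r[0])-[654.5,-150.5];o=np.array([545.7,-238])-[654.5,-150.5]
print(np.hypot(*h),(np.arctan2(o[1],o[0])-np.arctan2(h[1],h[0]))%(2*np.pi))
E
```

```text
13.4 [ 496.1 -162.   183.3] 0.01193755161532898 [-0.38554857 -1.05413219 -0.0844192 ]
side soap [271. 193.] 393 [508.4  19.6  43.6] ((511.8916320800781, 23.063114166259766), (52.59823226928711, 105.62122344970703), 88.83843231201172)
side handle? [296. 203.] 98 [527.6 -91.6  73.8] ((527.2765502929688, -91.7624282836914), (11.46203327178955, 20.240541458129883), 65.12545776367188)
side comp [325. 173.] 89 [682.3 -19.   68.8] ((682.6444091796875, -15.321311950683594), (36.09777069091797, 32.36442565917969), 16.340368270874023)
side cup [368. 255.] 139 [ 572.9 -359.8   64.8] ((574.0667724609375, -358.3853759765625), (32.955631256103516, 32.09452438354492), 16.852493286132812)
wrist soap [186.   3.] 194 [469.5   2.4  39.8] ((470.9371643066406, 1.5780930519104004), (5.334286212921143, 20.172378540039062), 70.47151184082031)
wrist handle? [320.  84.] 1028 [532.4 -84.8  94.7] ((532.4366455078125, -84.81714630126953), (21.216827392578125, 21.065343856811523), 17.872209548950195)
wrist cup [495. 347.] 440 [ 583.9 -346.6   62.2] ((585.4459838867188, -348.6925048828125), (12.174055099487305, 32.93937683105469), 39.76687240600586)
((532.251708984375, -84.60794067382812), (22.140708923339844, 21.519582748413086), 19.6606388092041)
138.87551309890702 1.1716738106093914
```

View pics/wrist7.png

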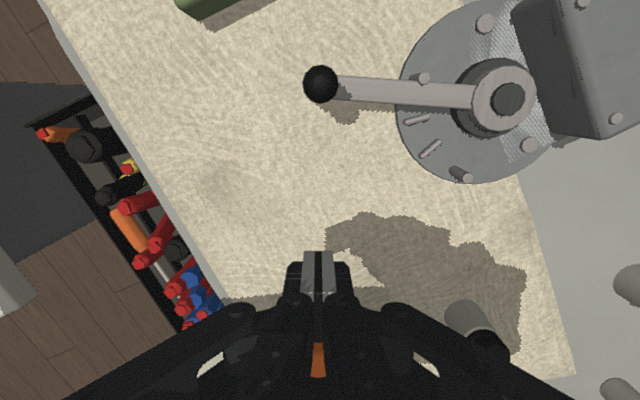

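View pics/side7.png

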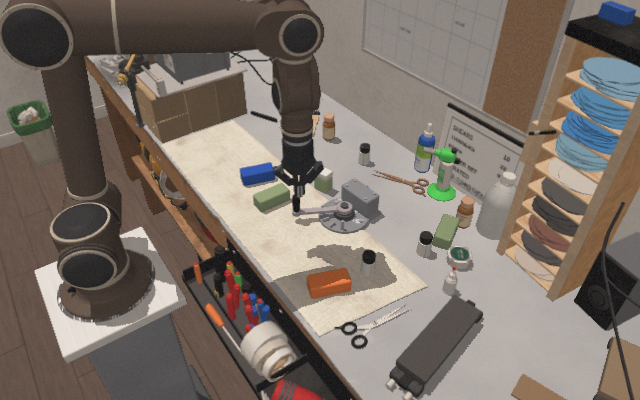

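The handle is at wrist (320,84), which measures as a swing of 1.17 rad, so it is at the stop. The soap is at side (271,193), clear of it, and nothing else has moved. I'm handing in.

```bash
python3 -c "
from station import ctrl
print(ctrl.hand_in())"
```

```text
the job is handed in; nothing more can be done
None
```

The lever is at fast and the soap block is out of its sweep. I handed the job in at about 13.4 s of the allowed 51 s; the hand-in itself reports no verdict.

- **Soap:** I pushed it about 120 mm towards +y with two half-open fingertips, while the lever stayed at off. Its centre ended at about (511, 25), roughly 226 mm from the pivot. Its nearest corner is about 175 mm from the pivot, against the 153 mm swept by the handle's foot.
- **Lever:** I pushed the handle along its arc with the shut fingertips, through slow to fast. The last measurement put the swing at 1.17 rad against the nominal 1.16, with the arm at the fast-side pin. I never saw the lever near the soap.
- **End state:** The robot had backed off and was touching nothing, with a wrist force of about 1 N. The cup stayed within 1–2 mm of its start. The compound bar was partly hidden behind the gripper in the last view, but showed no shift just before that. I judged the scissors only by eye, and they looked unmoved.

No check failed. The cameras differed by a few mm on positions, well inside the margins.

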